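# Feel out the release groove and spring the slide stainer's lid

## Task

The lid of the slide stainer has no handle: its catch is worked by a key sunk in a finger groove somewhere along the narrow front ledge, all in the same white plastic and easy to miss. Touch the ledge with the shut fingertips at its left-hand end, as seen from the robot, and sweep them along its top until they drop into the groove, then press the key down in there so that the lid springs ajar. Finish with the hand clear and the lid left ajar; nothing else on the bench or on the stainer is to be picked up or shifted.

Things in the scene. Friction and masses are not known exactly. Their poses are not given: they have to be found in the camera images.
- stainer: White plastic bench-top slide stainer, fixed, 300 deep x 440 wide x 160 high. Origin: centre of its underside on the bench; x points from its front (which faces the robot) to its rear, y to the left as seen from the robot, z up. Its front edge is a level ledge between two side decks (each 115 wide, tops 150 above the bench). The lid begins right behind the ledge, its top 160 above the bench.
- ledge_left (a point): Left-hand end (robot's left, +y) of the front ledge, on its top surface 140 above the bench, half-way across its depth. Axes as the stainer's. The ledge is 210 long in y and 34 deep in x, solid and level but for the one groove. The left deck rises 10 above it here.
- ledge_right (a point): Right-hand end of the ledge, as ledge_left, 210 from it. The release groove is cut across the ledge through its top and front: 46 long in y, over the full 34 depth, its floor a white key 12 below the ledge top. Its middle lies anywhere from 75 to 175 to the right of ledge_left and is not reported.
- release (a joint): The key in the groove (42 x 33, white), a rocker hinged along y under the lid. rad, 0 = up at rest, 0.15 = fully down, which is 6 to 7 mm lower at the middle of the key. It takes about 1.5 N to start and 5 N fully down, springs back when let go, and frees the lid from about 0.08 on.
- lid (a joint): The lid (white frame, clear window, 238 deep x 226 wide), hinged along its rear edge. rad, 0 = shut and caught, 0.24 = ajar against its stop, the front edge about 57 mm up. Once freed it rises by its own spring in about a second, pushing weakly (under 3 N) at its front edge, and stays up.
- lid_front (a point): Middle of the lid's front edge, on its top surface (160 above the bench when shut).
- tube_rack: Loose white rack with purple-capped blood tubes standing on the stainer's left deck, 96 x 74, 93 high. Origin: centre of its underside. Leave alone.
- oil_bottle: Loose small amber bottle standing on the stainer's right deck, 32 across, 68 high. Origin: centre of its underside. Leave alone.
- bench_rack: Loose white rack with black-capped tubes on the bench, 52 x 140, 93 high. Origin: centre of its underside. Leave alone.
- slide_box: Loose grey slide box on the bench, 92 x 172, 35 high. Origin: centre of its underside. Leave alone.
- marker: Loose marker pen lying on the stainer's right deck, 135 long, 13 thick. Origin: on its underside, 45 from one end. Leave alone.
- stain_jar: Loose glass staining jar with a white lid on the bench, 62 across, 99 high. Origin: centre of its underside. Leave alone.
- wash_bottle: Loose white wash bottle on the bench, 72 across, 170 high. Origin: centre of its underside. Leave alone.
- timer: Loose white bench timer lying flat, 60 x 60, 18 high. Origin: centre of its underside. Leave alone.

How it is judged:
By the outcome, as a careful person would: the job done as asked, in the order asked, and still so for the second after the job is handed in, with the robot touching nothing.
It also fails if it takes over 64 s, if anything falls off the work surface, if the arm or the gripper's body presses on something with over 40 N, if the wrist force passes 120 N, or if a joint passes its speed limit or range.

## Robot

A 6-joint arm with a two-finger parallel gripper is mounted at the origin on the work surface. World frame = base frame: x ahead of the robot, y to its left, z up, the work surface at z = 0. Lengths are in m, angles in rad, forces in N, time in s.
With the tool pointing down it reaches from about 0.375 to 0.9 m from the base axis. Payload 3.1 kg.
Tool frame: the origin (TCP) lies midway between the tips of the shut fingers; the grasp point (between the pads) lies 19 mm behind it; z points along the fingers, x is the direction in which the jaws open and shut, and the axes are right-handed (so a half turn about z gives the same grasp; the last joint's range is limited). The gripper opens to 87 mm and grips with 3 to 60 N. Pads are 19 mm wide; open, the fingers measure 117 mm over their backs; the gripper's body (75 mm by 190 mm) begins 51 mm behind the grasp point.
Start: joints at [-1.28, 0.527, 1.433, -0, 1.181, -0.178], TCP at [0.282, -0.558, 0.223] pointing down, gripper open.
Joint ranges: [-3.08, 3.08], [-0.75, 2.2], [0.22, 2.44], [-1.43, 4.57], [0, 2.65], [-2.85, 2.85]. Speed limits (rad/s): [2.79, 2.79, 3.14, 3.14, 3.14, 3.14].

## Interface

Orientations are given as a unit quaternion [x, y, z, w].
In Python, from rig import * gives the robot as it stands.
- The arm moves only by the tool drive_tool, never from a script. Its argument "plan" is a list of rows, each an object with "offset": the shift along the tool's x, y, z in cm, a list of three; "delta_rot": the turn, a rotation vector about the tool's x, y, z in degrees, a list of three; "jaw": the finger opening in cm, from 0 to 8.7. In form: [{"offset": [dx, dy, dz], "delta_rot": [wx, wy, wz], "jaw": jaw}, ...]. A call has exactly 8 rows; each row is the pose to reach, as a shift and turn from the pose commanded when the call began, along the tool's axes at that moment; what a row does not reach only later rows make up. A row lasts 1/12 s, in which the tool goes at most 41.7 mm and 7.16 degrees, less where a joint would pass 70% of its speed; a pose out of reach is approached as far as the arm can. A call with a gripper value outside its range is refused whole. The fingers move at their own pace and stop on an object; "squeeze" is the grip in N (left out, the last holds). Time passes only in rows, so rows that repeat a pose let the fingers close, or fill a call up. It gives the time, the measured TCP pose, the force and the opening at its end, in the units of the state.
- get_obs(): the state, without advancing time (a new reading comes with each control period).
- camera(name): name is "scene" or "side" or "wrist"; returns the picture (400x640x3 uint8, red, green, blue); there is no depth.
- calibration(name): a dict with "K" (3x3 intrinsics, pixels), "distortion" ([k1, k2, p1, p2, k3] as OpenCV has them; the pictures are not rectified), "pose" (4x4, takes a point from camera to world coordinates); the wrist camera has in their place "tool_from_camera" (4x4, takes a point from camera to tool coordinates, whose origin is the TCP and whose axes are the tool frame's). Camera axes: x right, y down, z forward; pixel columns grow to the right and rows downward; lengths in m; the calibration is good to about 2 mm. A picture is of the moment at which its call begins: read the wrist's pose just before it. calibration takes no time and is no camera call.
- hand_in(): hands the job in, once; it reports no verdict.
The state is a dict: "time": time; "q": joint angles; "joint_velocities": joint speeds; "joint_torque": joint torques, N m; "position": TCP position; "tool_rot": TCP orientation; "ft_force": force on the tool from outside, world axes, zero at the start; "moment": the same for the moment, N m; "grip_width": finger opening in m.
Only numpy, scipy, OpenCV 4.12 (cv2) and the standard library are available. Lean on these libraries where they do the work, as an engineer would, in place of code of your own. Each camera call takes 0.05 s, during which the arm holds its last target.

## Working session

There is one attempt and no reset: what is moved stays moved. The work goes in short steps, Python scripts to look and compute and a tool call to move; the robot and the scene stay as the last step left them, time stands still between calls to the robot, and variables do not carry over. Pictures are saved under pics/ and viewed, and the job is handed in when it is done.

Besides the shell and the picture viewer there is one more tool, called after "Emit:" in YAML: its name, and indented under it one key for each argument. drive_tool: Moves the arm, as the interface text tells. Its arguments: {"type":"object","properties":{"plan":{"type":"array","items":{"type":"object","properties":{"offset":{"type":"array","items":{"type":"number"}},"delta_rot":{"type":"array","items":{"type":"number"}},"jaw":{"type":"number"}}}},"squeeze":{"type":"number"}},"required":["plan"]}

```bash
mkdir -p pics; ls; python3 - <<'E'
from rig import *
import cv2
o=get_obs();print(o)
for n in ["scene","side","wrist"]:
    im=camera(n);cv2.imwrite(f"pics/{n}0.png",im[:,:,::-1]);c=calibration(n);print(n,c)
E
```

```text
pics
{'time': 0.0, 'q': array([-1.28048318e+00,  5.28482879e-01,  1.43383889e+00,  6.73148807e-06,
        1.18135895e+00, -1.78489943e-01]), 'joint_velocities': array([-0.00147445,  0.00031247, -0.00108238, -0.00057914,  0.00039236,
       -0.0017698 ]), 'joint_torque': array([-1.13148275e-05, -4.40040350e+01, -1.76594067e+01,  6.32911082e-02,
        5.81861415e-02, -1.63769496e-04]), 'position': array([ 0.28222022, -0.55688154,  0.2215815 ]), 'tool_rot': array([ 8.52002045e-01, -5.23537416e-01, -7.76271210e-04, -6.98156081e-04]), 'ft_force': array([-0.55302344, -0.1179315 , -0.57579186]), 'moment': array([-0.02590119,  0.02036457, -0.01183776]), 'grip_width': 0.08676629583103834}
scene {'K': array([[477.8178357 ,   0.        , 317.01293894],
       [  0.        , 477.8178357 , 200.25638825],
       [  0.        ,   0.        ,   1.        ]]), 'distortion': array([-0.06973078,  0.        ,  0.        ,  0.        ,  0.        ]), 'pose': array([[-1.33417444e-01,  6.18960573e-01, -7.74007490e-01,
         1.58432009e+00],
       [ 9.91059539e-01,  8.26311108e-02, -1.04752514e-01,
 
[... 621 characters left out ...]
80528,  0.8903854 ],
       [ 0.        ,  0.        ,  0.        ,  1.        ]])}
wrist {'K': array([[288.72523705,   0.        , 319.16121903],
       [  0.        , 288.72523705, 198.84317222],
       [  0.        ,   0.        ,   1.        ]]), 'distortion': array([-0.04775397,  0.        ,  0.        ,  0.        ,  0.        ]), 'tool_from_camera': array([[ 9.99999317e-01,  2.97167608e-04,  1.13005452e-03,
         6.68623116e-04],
       [-6.17999690e-04,  9.55291483e-01,  2.95665013e-01,
        -8.13862242e-02],
       [-9.91669389e-04, -2.95665510e-01,  9.55291015e-01,
        -1.62456290e-01],
       [ 0.00000000e+00,  0.00000000e+00,  0.00000000e+00,
         1.00000000e+00]])}
```

View pics/scene0.png

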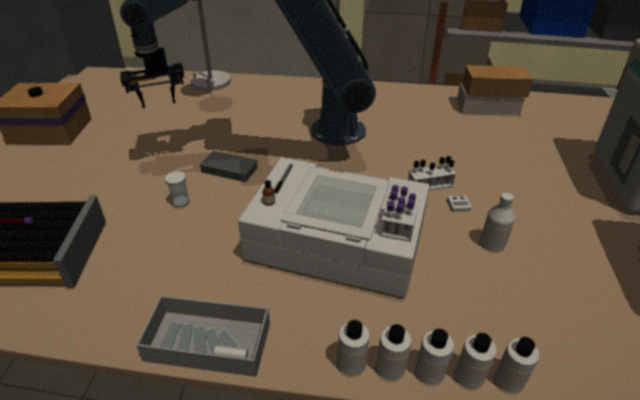

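View pics/side0.png

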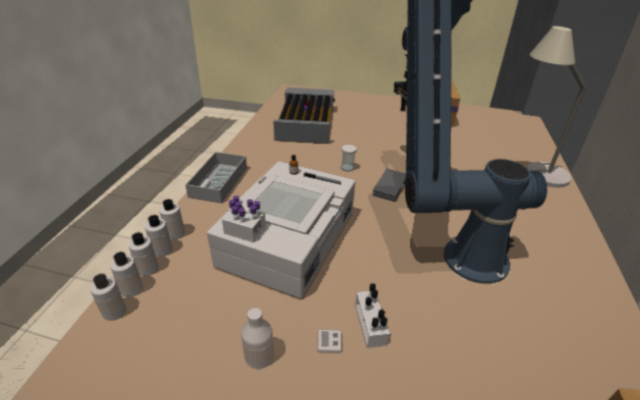

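View pics/wrist0.png

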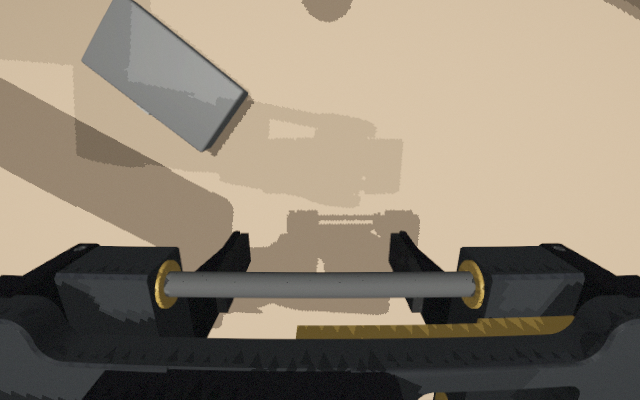

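```bash
python3 - <<'E'
import cv2
a=cv2.imread("pics/scene0.png")[140:300,230:440];cv2.imwrite("pics/sc.png",cv2.resize(a,None,fx=3.75,fy=3.75,interpolation=cv2.INTER_CUBIC))
a=cv2.imread("pics/side0.png")[145:295,200:370];cv2.imwrite("pics/si.png",cv2.resize(a,None,fx=4,fy=4,interpolation=cv2.INTER_CUBIC))
E
```

```text
(no output)
```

View pics/sc.png

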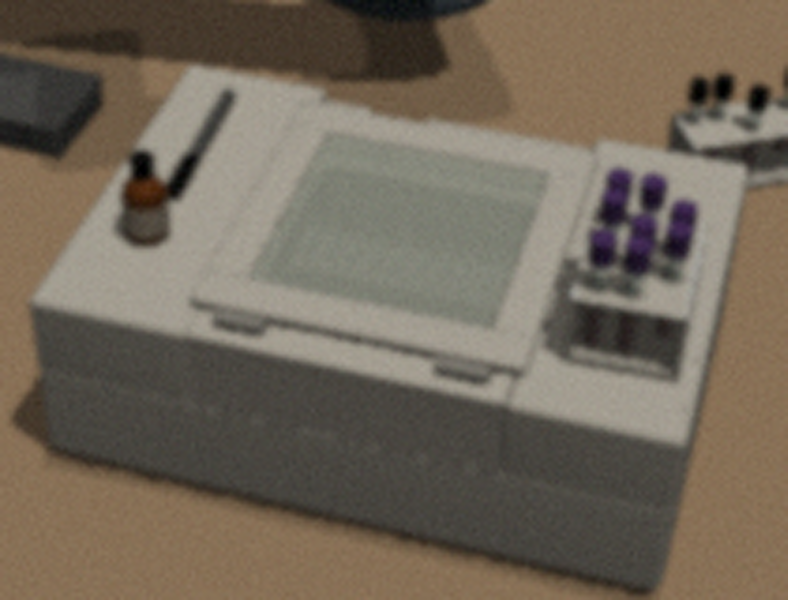

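View pics/si.png

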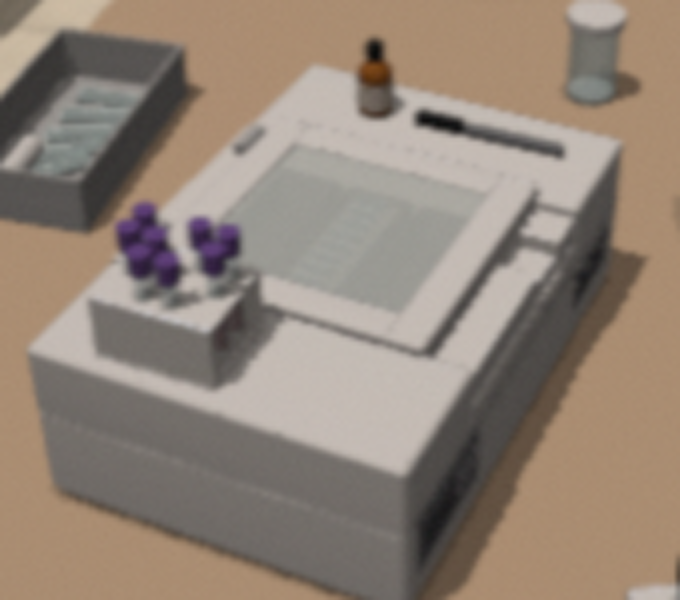

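```bash
cat > h.py <<'E'
import numpy as np,cv2
from rig import *
from scipy.spatial.transform import Rotation as R
def ray(n,uv,obs=None):
    c=calibration(n)
    p=cv2.undistortPoints(np.array([[uv]],float),c["K"],c["distortion"])[0,0]
    if n=="wrist":
        T=np.eye(4);T[:3,:3]=R.from_quat(obs["tool_rot"]).as_matrix();T[:3,3]=obs["position"];P=T@c["tool_from_camera"]
    else:P=c["pose"]
    return P[:3,3],P[:3,:3]@np.array([p[0],p[1],1])
def onz(n,uv,z,obs=None):
    o,d=ray(n,uv,obs);return o+d*(z-o[2])/d[2]
def save(n,name,im=None):
    im=camera(n) if im is None else im
    cv2.imwrite(f"pics/{name}.png",im[:,:,::-1]);return im
E
python3 - <<'E'
from h import *
C={}
for n,pts,s,o in [("scene",[(190,68),(35,302),(688,443),(748,165)],3.75,(230,140)),("side",[(620,145),(315,66),(32,350),(407,475)],4,(200,145))]:
    Q=np.array([onz(n,(p[0]/s+o[0],p[1]/s+o[1]),.15) for p in pts])[:,:2]
    print(n,Q.round(4).tolist(),Q.mean(0))
    for k in range(4):print(np.linalg.norm(Q[k]-Q[(k+1)%4]))
    v=(Q[3]-Q[0]+Q[2]-Q[1]);print(np.degrees(np.arctan2(-v[0],v[1])))
for p in [(540,200),(525,245),(555,245),(470,362)]:print(onz("side",(p[0]/4+200,p[1]/4+145),.14))
E
```

```text
scene [[0.4356, -0.1277], [0.7236, -0.176], [0.798, 0.2505], [0.5066, 0.3005]] [0.61594563 0.06184612]
0.2920050194347634
0.43288131129890506
0.2957376480036439
0.43405448442542977
-9.657447364694079
side [[0.4256, -0.1196], [0.7133, -0.1756], [0.7874, 0.2511], [0.4998, 0.3021]] [0.60653606 0.06449517]
0.2930961726334615
0.433004396347376
0.2921153472877791
0.42825165485592176
-9.91557821897079
[ 0.47794194 -0.03668845  0.14      ]
[0.47759949 0.02630127 0.14      ]
[0.45482292 0.02017861 0.14      ]
[0.48783125 0.17253946 0.14      ]
```

Emit:
drive_tool:
  plan:
    - {"offset":[-3,-3,-4],"delta_rot":[0,0,-6],"jaw":0}
    - {"offset":[-6,-6,-8],"delta_rot":[0,0,-12],"jaw":0}
    - {"offset":[-8.5,-8.5,-8],"delta_rot":[0,0,-18],"jaw":0}
    - {"offset":[-11,-11,-8],"delta_rot":[0,0,-24],"jaw":0}
    - {"offset":[-13.5,-13.5,-8],"delta_rot":[0,0,-30],"jaw":0}
    - {"offset":[-16,-16,-8],"delta_rot":[0,0,-36],"jaw":0}
    - {"offset":[-18.5,-18.5,-8],"delta_rot":[0,0,-42],"jaw":0}
    - {"offset":[-21,-21,-8],"delta_rot":[0,0,-48],"jaw":0}

```text
time: 0.82
position: [0.3749, -0.2728, 0.3025]
tool_rot: [0.992, -0.129, -0.0, -0.0]
ft_force: [0.5, -0.7, -0.5]
grip_width: 0.0416
```

```bash
cat > mv.py <<'E'
# usage: offset (cm, tool axes) + yaw rot to reach target x y z yawdeg(tool x heading, tool down)
import sys
from h import *
def need(x,y,z,yaw):
    o=get_obs();M=R.from_quat(o["tool_rot"])
    c,s=np.cos(np.radians(yaw)),np.sin(np.radians(yaw))
    T=R.from_matrix(np.array([[c,s,0],[s,-c,0],[0,0,-1]]))
    print("t",round(o["time"],2),"pos",o["position"].round(4),"F",o["ft_force"].round(2),"grip",round(o["grip_width"],4))
    print("off cm",(M.inv().apply(np.array([x,y,z])-o["position"])*100).round(2),"rot",np.degrees((M.inv()*T).as_rotvec()).round(2))
if __name__=="__main__":need(*map(float,sys.argv[1:]))
E
python3 mv.py 0.478 0.09 0.30 80.2
```

```text
t 0.82 pos [ 0.3749 -0.2728  0.3025] F [ 0.52 -0.71 -0.54] grip 0.0416
off cm [  0.68 -37.72   0.27] rot [-3.000e-02 -2.000e-02 -9.504e+01]
```

Emit:
drive_tool:
  plan:
    - {"offset":[0,-2.5,0],"delta_rot":[0,0,-6],"jaw":0}
    - {"offset":[0,-5,0],"delta_rot":[0,0,-12],"jaw":0}
    - {"offset":[0,-7.5,0],"delta_rot":[0,0,-18],"jaw":0}
    - {"offset":[0,-10,0],"delta_rot":[0,0,-24],"jaw":0}
    - {"offset":[0,-12.5,0],"delta_rot":[0,0,-30],"jaw":0}
    - {"offset":[0,-15,0],"delta_rot":[0,0,-36],"jaw":0}
    - {"offset":[0,-17.5,0],"delta_rot":[0,0,-42],"jaw":0}
    - {"offset":[0,-20,0],"delta_rot":[0,0,-48],"jaw":0}

```text
time: 1.48
position: [0.427, -0.0809, 0.3024]
tool_rot: [0.958, 0.285, -0.0, -0.0]
ft_force: [-0.0, 0.1, -0.9]
grip_width: 0.0004
```

```bash
python3 mv.py 0.478 0.09 0.30 80.2
```

```text
t 1.48 pos [ 0.427  -0.0809  0.3024] F [-0.04  0.14 -0.85] grip 0.0004
off cm [ 13.62 -11.52   0.24] rot [-2.000e-02  0.000e+00 -4.705e+01]
```

Emit:
drive_tool:
  plan:
    - {"offset":[2,-2,0],"delta_rot":[0,0,-6],"jaw":0}
    - {"offset":[4,-4,0],"delta_rot":[0,0,-12],"jaw":0}
    - {"offset":[6,-5.5,0],"delta_rot":[0,0,-18],"jaw":0}
    - {"offset":[8,-7,0],"delta_rot":[0,0,-25],"jaw":0}
    - {"offset":[10.5,-8.5,0],"delta_rot":[0,0,-32],"jaw":0}
    - {"offset":[13,-11,0],"delta_rot":[0,0,-39],"jaw":0}
    - {"offset":[13.6,-11.5,0],"delta_rot":[0,0,-46],"jaw":0}
    - {"offset":[13.6,-11.5,0],"delta_rot":[0,0,-47],"jaw":0}

```text
time: 2.15
position: [0.4791, 0.0903, 0.3022]
tool_rot: [0.765, 0.644, 0.0, -0.0]
ft_force: [-0.4, -0.5, 0.2]
grip_width: 0.0002
```

```bash
python3 mv.py 0.478 0.09 0.30 80.2; python3 - <<'E'
from h import *
o=get_obs();np.save("o1.npy",np.r_[o["position"],o["tool_rot"]]);print(o["joint_velocities"].round(3));save("wrist","w1")
E
```

```text
t 2.15 pos [0.4791 0.0903 0.3022] F [-0.45 -0.49  0.16] grip 0.0002
off cm [-0.05 -0.1   0.22] rot [-0.02 -0.02  0.04]
[-0.053 -0.01   0.023 -0.032  0.004 -0.097]
```

View pics/w1.png

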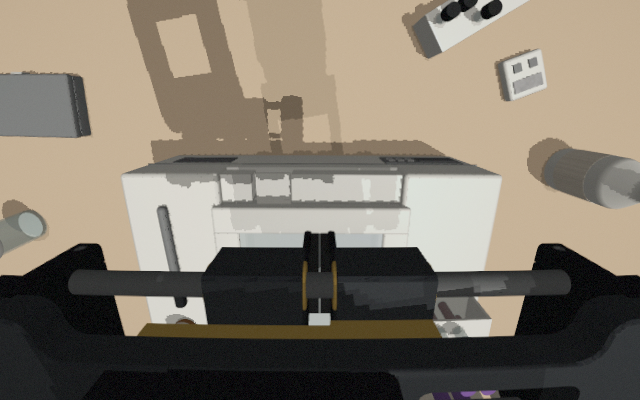

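```bash
python3 - <<'E'
import cv2
a=cv2.imread("pics/w1.png")[145:245,200:420];cv2.imwrite("pics/w1c.png",cv2.resize(a,None,fx=3.6,fy=3.6,interpolation=cv2.INTER_CUBIC))
E
```

```text
(no output)
```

View pics/w1c.png

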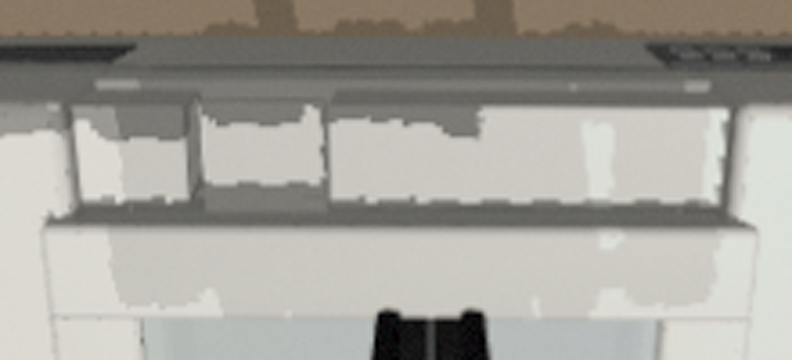

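```bash
python3 - <<'E'
from h import *
v=np.load("o1.npy");o=dict(position=v[:3],tool_rot=v[3:])
L=lambda p,z:onz("wrist",(p[0]/3.6+200,p[1]/3.6+145),z,o)[:2]
ex=np.array([np.cos(np.radians(-9.8)),np.sin(np.radians(-9.8))]);ey=np.array([-ex[1],ex[0]])
c0=np.array([.611,.063])
for n,p,z in [("LF",(728,104),.14),("LR",(724,206),.14),("RF",(75,100),.14),("RR",(78,206),.14),("gL f",(328,104),.14),("gL r",(326,200),.14),("gR f",(192,104),.14),("gR r",(190,200),.14),("lidL",(755,226),.16),("lidR",(47,226),.16),("deckL",(740,104),.15),("deckR",(68,104),.15)]:
    w=L(p,z);print(n,w.round(4),"local",(ex@(w-c0)).round(4),(ey@(w-c0)).round(4))
# rack base in local
for p in [(215,383),(258,333),(95,345)]:
    w=onz("side",(p[0]/4+200,p[1]/4+145),.15)[:2];print("rack",ex@(w-c0),ey@(w-c0))
E
```

```text
LF [0.4846 0.1856] local -0.1455 0.0993
LR [0.5186 0.1814] local -0.1112 0.1009
RF [ 0.4479 -0.0201] local -0.1465 -0.1096
RR [ 0.4826 -0.0287] local -0.1109 -0.1122
gL f [0.4631 0.0596] local -0.1452 -0.0285
gL r [0.4944 0.0526] local -0.1131 -0.0301
gR f [0.4557 0.0167] local -0.1452 -0.072
gR r [0.4869 0.0085] local -0.113 -0.0748
lidL [0.5194 0.1856] local -0.1111 0.1052
lidR [ 0.4822 -0.0319] local -0.1108 -0.1155
deckL [0.4825 0.1868] local -0.1477 0.1001
deckR [ 0.4473 -0.0188] local -0.1474 -0.1085
rack 0.0070873669017816245 0.1913005153025216
rack 0.00613182993061058 0.13206489956329506
rack 0.10451372025811043 0.1920646117884577
```

```bash
cat > loc.py <<'E'
import sys
from mv import *
ex=np.array([np.cos(np.radians(-9.8)),np.sin(np.radians(-9.8))]);ey=np.array([-ex[1],ex[0]]);c0=np.array([.611,.063])
def local():
    o=get_obs();w=o["position"][:2]-c0;print("local",(ex@w).round(4),(ey@w).round(4),"z",o["position"][2].round(4))
x,y,z=map(float,sys.argv[1:]);w=c0+ex*x+ey*y
local();need(w[0],w[1],z,80.2)
E
python3 loc.py -.131 .083 .155
```

```text
local -0.1348 0.0031 z 0.3022
t 2.2 pos [0.4787 0.089  0.3022] F [ 0.35  0.45 -0.88] grip 0.0005
off cm [ 8.    0.36 14.72] rot [-0.04  0.03 -0.22]
```

Emit:
drive_tool:
  plan:
    - {"offset":[2,0,0],"delta_rot":[0,0,0],"jaw":0}
    - {"offset":[5,0.2,2],"delta_rot":[0,0,0],"jaw":0}
    - {"offset":[7,0.35,5],"delta_rot":[0,0,0],"jaw":0}
    - {"offset":[8,0.35,8],"delta_rot":[0,0,0],"jaw":0}
    - {"offset":[8,0.35,10],"delta_rot":[0,0,0],"jaw":0}
    - {"offset":[8,0.35,12],"delta_rot":[0,0,0],"jaw":0}
    - {"offset":[8,0.35,13],"delta_rot":[0,0,0],"jaw":0}
    - {"offset":[8,0.35,13],"delta_rot":[0,0,0],"jaw":0}

```text
time: 2.87
position: [0.4948, 0.1649, 0.1704]
tool_rot: [0.768, 0.641, -0.002, -0.001]
ft_force: [-0.8, -0.5, -1.0]
grip_width: 0.0007
```

```bash
python3 loc.py -.131 .083 .142; python3 - <<'E'
from h import *
o=get_obs();np.save("o2.npy",np.r_[o["position"],o["tool_rot"]]);a=save("wrist","w2")
b=camera("side")[145:295,200:370];save("side","s2",cv2.resize(b,None,fx=4,fy=4,interpolation=cv2.INTER_CUBIC))
E
```

```text
local -0.1319 0.0806 z 0.1704
t 2.87 pos [0.4948 0.1649 0.1704] F [-0.81 -0.49 -1.05] grip 0.0007
off cm [0.24 0.1  2.84] rot [-0.3   0.11 -0.52]
```

View pics/w2.png

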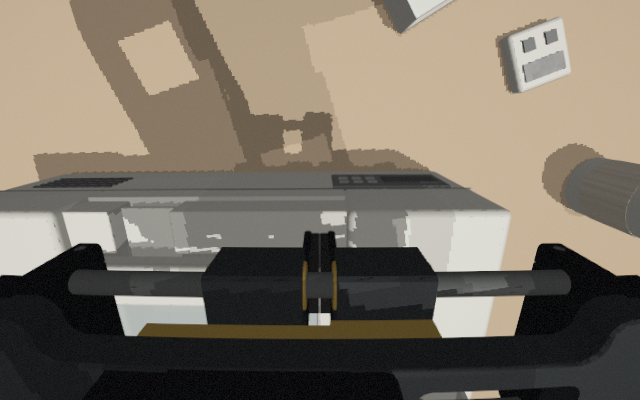

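View pics/s2.png

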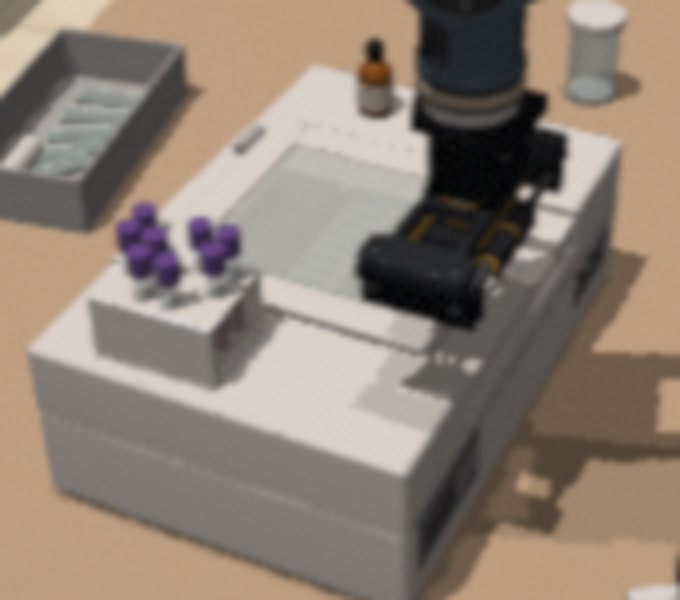

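```bash
python3 - <<'E'
from h import *
v=np.load("o2.npy");o=dict(position=v[:3],tool_rot=v[3:])
ex=np.array([np.cos(np.radians(-9.8)),np.sin(np.radians(-9.8))]);ey=np.array([-ex[1],ex[0]]);c0=np.array([.611,.063])
for p,z in [((346,212),.14),((346,235),.14),((130,212),.14),((174,212),.14),((172,240),.14)]:
    w=onz("wrist",p,z,o)[:2];print(p,ex@(w-c0),ey@(w-c0))
E
python3 loc.py -.131 .083 .145
python3 - <<'E'
import cv2
a=cv2.imread("pics/w2.png")[170:280,50:450];cv2.imwrite("pics/w2c.png",cv2.resize(a,None,fx=2,fy=2,interpolation=cv2.INTER_CUBIC))
E
```

```text
(346, 212) -0.14357870558394167 0.09899973707253226
(346, 235) -0.12581118918513648 0.09934295573975671
(130, 212) -0.1445501412936913 -0.057548527548984686
(174, 212) -0.1443932047167016 -0.024540275041536722
(172, 240) -0.12234778142175325 -0.02963723227211584
local -0.1299 0.0815 z 0.1729
t 2.97 pos [0.4968 0.1655 0.1729] F [-0.57  0.5   0.06] grip 0.0003
off cm [ 0.15 -0.11  2.79] rot [ 0.01  0.01 -0.47]
```

View pics/w2c.png

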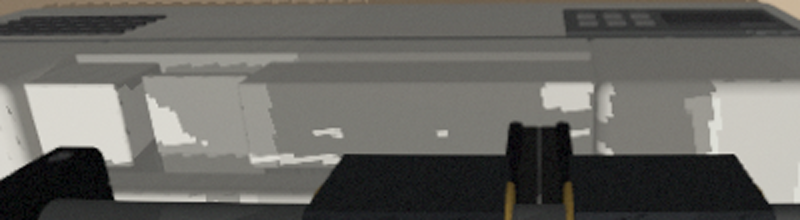

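Emit:
drive_tool:
  plan:
    - {"offset":[0.2,0,1],"delta_rot":[0,0,0],"jaw":0}
    - {"offset":[0.2,0,2],"delta_rot":[0,0,0],"jaw":0}
    - {"offset":[0.2,0,2.5],"delta_rot":[0,0,0],"jaw":0}
    - {"offset":[0.2,0,2.7],"delta_rot":[0,0,0],"jaw":0}
    - {"offset":[0.2,0,2.8],"delta_rot":[0,0,0],"jaw":0}
    - {"offset":[0.2,0,2.8],"delta_rot":[0,0,0],"jaw":0}
    - {"offset":[0.2,0,2.8],"delta_rot":[0,0,0],"jaw":0}
    - {"offset":[0.2,0,2.8],"delta_rot":[0,0,0],"jaw":0}

```text
time: 3.63
position: [0.4971, 0.1683, 0.1448]
tool_rot: [0.767, 0.642, 0.0, 0.0]
ft_force: [-0.0, -0.2, -0.7]
grip_width: 0.0003
```

```bash
python3 loc.py -.131 .083 .140
```

```text
local -0.1302 0.0844 z 0.1448
t 3.63 pos [0.4971 0.1683 0.1448] F [-0.04 -0.24 -0.7 ] grip 0.0003
off cm [-0.14 -0.08  0.48] rot [ 0.04 -0.01 -0.34]
```

Emit:
drive_tool:
  plan:
    - {"offset":[0,0,0.1],"delta_rot":[0,0,0],"jaw":0}
    - {"offset":[0,0,0.2],"delta_rot":[0,0,0],"jaw":0}
    - {"offset":[0,0,0.3],"delta_rot":[0,0,0],"jaw":0}
    - {"offset":[0,0,0.4],"delta_rot":[0,0,0],"jaw":0}
    - {"offset":[0,0,0.4],"delta_rot":[0,0,0],"jaw":0}
    - {"offset":[0,0,0.4],"delta_rot":[0,0,0],"jaw":0}
    - {"offset":[0,0,0.4],"delta_rot":[0,0,0],"jaw":0}
    - {"offset":[0,0,0.4],"delta_rot":[0,0,0],"jaw":0}

```text
time: 4.3
position: [0.4968, 0.1682, 0.1405]
tool_rot: [0.767, 0.642, -0.0, -0.0]
ft_force: [0.2, -0.2, 0.7]
grip_width: 0.0003
```

Emit:
drive_tool:
  plan:
    - {"offset":[0,0,0.05],"delta_rot":[0,0,0],"jaw":0}
    - {"offset":[0,0,0.1],"delta_rot":[0,0,0],"jaw":0}
    - {"offset":[0,0,0.1],"delta_rot":[0,0,0],"jaw":0}
    - {"offset":[0,0,0.1],"delta_rot":[0,0,0],"jaw":0}
    - {"offset":[0,0,0.1],"delta_rot":[0,0,0],"jaw":0}
    - {"offset":[0,0,0.1],"delta_rot":[0,0,0],"jaw":0}
    - {"offset":[0,0,0.1],"delta_rot":[0,0,0],"jaw":0}
    - {"offset":[0,0,0.1],"delta_rot":[0,0,0],"jaw":0}

```text
time: 4.97
position: [0.4969, 0.1682, 0.1404]
tool_rot: [0.767, 0.642, 0.0, 0.0]
ft_force: [-1.5, -0.5, 5.9]
grip_width: 0.0003
```

Emit:
drive_tool:
  plan:
    - {"offset":[-0.3,0,0],"delta_rot":[0,0,0],"jaw":0}
    - {"offset":[-0.7,0,0],"delta_rot":[0,0,0],"jaw":0}
    - {"offset":[-1.2,0,0],"delta_rot":[0,0,0],"jaw":0}
    - {"offset":[-1.7,0,0],"delta_rot":[0,0,0],"jaw":0}
    - {"offset":[-2.2,0,0],"delta_rot":[0,0,0],"jaw":0}
    - {"offset":[-2.7,0,0],"delta_rot":[0,0,0],"jaw":0}
    - {"offset":[-3.2,0,0],"delta_rot":[0,0,0],"jaw":0}
    - {"offset":[-3.7,0,0],"delta_rot":[0,0,0],"jaw":0}

```text
time: 5.63
position: [0.4917, 0.1321, 0.1404]
tool_rot: [0.767, 0.642, 0.002, 0.001]
ft_force: [1.6, 3.4, 5.7]
grip_width: 0.0007
```

```bash
python3 loc.py -.131 -.0515 .139
```

```text
local -0.1293 0.0478 z 0.1404
t 5.63 pos [0.4917 0.1321 0.1404] F [1.6  3.41 5.73] grip 0.0007
off cm [-9.93 -0.11  0.12] rot [ 0.19 -0.12 -0.38]
```

Emit:
drive_tool:
  plan:
    - {"offset":[-0.6,0,0],"delta_rot":[0,0,0],"jaw":0}
    - {"offset":[-1.2,0,0],"delta_rot":[0,0,0],"jaw":0}
    - {"offset":[-1.8,-0.05,0],"delta_rot":[0,0,0],"jaw":0}
    - {"offset":[-2.4,-0.05,0],"delta_rot":[0,0,0],"jaw":0}
    - {"offset":[-3.0,-0.1,0],"delta_rot":[0,0,0],"jaw":0}
    - {"offset":[-3.6,-0.1,0],"delta_rot":[0,0,0],"jaw":0}
    - {"offset":[-4.2,-0.1,0],"delta_rot":[0,0,0],"jaw":0}
    - {"offset":[-4.8,-0.1,0],"delta_rot":[0,0,0],"jaw":0}

```text
time: 6.3
position: [0.4822, 0.0849, 0.1404]
tool_rot: [0.767, 0.642, 0.002, 0.001]
ft_force: [1.4, 3.0, 5.6]
grip_width: 0.0007
```

```bash
python3 loc.py -.131 -.0515 .139
```

```text
local -0.1306 -0.0003 z 0.1404
t 6.3 pos [0.4822 0.0849 0.1404] F [1.44 3.02 5.64] grip 0.0007
off cm [-5.12 -0.    0.13] rot [ 0.18 -0.11 -0.39]
```

Emit:
drive_tool:
  plan:
    - {"offset":[-0.4,0,0.05],"delta_rot":[0,0,0],"jaw":0}
    - {"offset":[-0.8,0,0.05],"delta_rot":[0,0,0],"jaw":0}
    - {"offset":[-1.2,0,0.05],"delta_rot":[0,0,0],"jaw":0}
    - {"offset":[-1.6,0,0.05],"delta_rot":[0,0,0],"jaw":0}
    - {"offset":[-2.0,0,0.05],"delta_rot":[0,0,0],"jaw":0}
    - {"offset":[-2.4,0,0.05],"delta_rot":[0,0,0],"jaw":0}
    - {"offset":[-2.8,0,0.05],"delta_rot":[0,0,0],"jaw":0}
    - {"offset":[-3.2,0,0.05],"delta_rot":[0,0,0],"jaw":0}

```text
time: 6.97
position: [0.4772, 0.0538, 0.1403]
tool_rot: [0.767, 0.641, 0.002, 0.001]
ft_force: [1.5, 5.2, 7.9]
grip_width: 0.0007
```

Emit:
drive_tool:
  plan:
    - {"offset":[-0.2,0,0],"delta_rot":[0,0,0],"jaw":0}
    - {"offset":[-0.4,0,0],"delta_rot":[0,0,0],"jaw":0}
    - {"offset":[-0.6,0,0],"delta_rot":[0,0,0],"jaw":0}
    - {"offset":[-0.8,0,0],"delta_rot":[0,0,0],"jaw":0}
    - {"offset":[-0.9,0,0],"delta_rot":[0,0,0],"jaw":0}
    - {"offset":[-1.0,0,0],"delta_rot":[0,0,0],"jaw":0}
    - {"offset":[-1.1,0,0],"delta_rot":[0,0,0],"jaw":0}
    - {"offset":[-1.2,0,0],"delta_rot":[0,0,0],"jaw":0}

```text
time: 7.63
position: [0.4729, 0.0413, 0.1388]
tool_rot: [0.767, 0.642, -0.0, -0.0]
ft_force: [0.1, 0.1, 0.4]
grip_width: 0.0002
```

```bash
python3 loc.py -.131 -.0515 .139
```

```text
local -0.1324 -0.0449 z 0.1388
t 7.63 pos [0.4729 0.0413 0.1388] F [0.13 0.09 0.43] grip 0.0002
off cm [-0.66  0.14 -0.02] rot [-0.03  0.01 -0.34]
```

The force fell to zero and z dropped, so the tips are in the groove at the place the pictures showed. I'll centre there and lower.

Emit:
drive_tool:
  plan:
    - {"offset":[-0.3,0,0],"delta_rot":[0,0,0],"jaw":0}
    - {"offset":[-0.6,0.05,0],"delta_rot":[0,0,0],"jaw":0}
    - {"offset":[-0.6,0.05,0.2],"delta_rot":[0,0,0],"jaw":0}
    - {"offset":[-0.6,0.05,0.4],"delta_rot":[0,0,0],"jaw":0}
    - {"offset":[-0.6,0.05,0.6],"delta_rot":[0,0,0],"jaw":0}
    - {"offset":[-0.6,0.05,0.8],"delta_rot":[0,0,0],"jaw":0}
    - {"offset":[-0.6,0.05,0.9],"delta_rot":[0,0,0],"jaw":0}
    - {"offset":[-0.6,0.05,1.0],"delta_rot":[0,0,0],"jaw":0}

```text
time: 8.3
position: [0.4724, 0.0355, 0.1288]
tool_rot: [0.767, 0.642, -0.0, -0.0]
ft_force: [0.1, -0.1, 0.2]
grip_width: 0.0004
```

Emit:
drive_tool:
  plan:
    - {"offset":[0,0,0.1],"delta_rot":[0,0,0],"jaw":0}
    - {"offset":[0,0,0.2],"delta_rot":[0,0,0],"jaw":0}
    - {"offset":[0,0,0.3],"delta_rot":[0,0,0],"jaw":0}
    - {"offset":[0,0,0.4],"delta_rot":[0,0,0],"jaw":0}
    - {"offset":[0,0,0.5],"delta_rot":[0,0,0],"jaw":0}
    - {"offset":[0,0,0.5],"delta_rot":[0,0,0],"jaw":0}
    - {"offset":[0,0,0.5],"delta_rot":[0,0,0],"jaw":0}
    - {"offset":[0,0,0.5],"delta_rot":[0,0,0],"jaw":0}

```text
time: 8.97
position: [0.4706, 0.0359, 0.1242]
tool_rot: [0.767, 0.642, -0.001, -0.001]
ft_force: [-4.5, 0.7, 8.4]
grip_width: 0.0006
```

```bash
python3 loc.py -.131 -.0515 .122; python3 - <<'E'
from h import *
b=camera("side")[145:295,200:370];save("side","s3",cv2.resize(b,None,fx=4,fy=4,interpolation=cv2.INTER_CUBIC))
E
```

```text
local -0.1337 -0.0506 z 0.1242
t 8.97 pos [0.4706 0.0359 0.1242] F [-4.45  0.75  8.4 ] grip 0.0006
off cm [-0.09  0.27  0.22] rot [-0.22 -0.   -0.33]
```

View pics/s3.png

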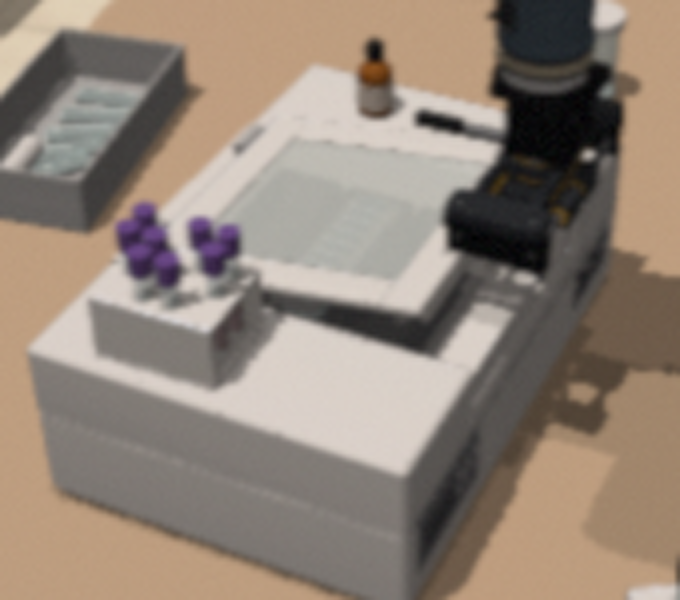

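Emit:
drive_tool:
  plan:
    - {"offset":[0,-0.2,-0.6],"delta_rot":[0,0,0],"jaw":0}
    - {"offset":[0,-0.4,-1.4],"delta_rot":[0,0,0],"jaw":0}
    - {"offset":[0,-1.0,-2.4],"delta_rot":[0,0,0],"jaw":0}
    - {"offset":[0,-2.0,-4.0],"delta_rot":[0,0,0],"jaw":0}
    - {"offset":[0,-2.5,-6.5],"delta_rot":[0,0,0],"jaw":0}
    - {"offset":[0,-2.5,-9],"delta_rot":[0,0,0],"jaw":0}
    - {"offset":[0,-2.5,-12],"delta_rot":[0,0,0],"jaw":0}
    - {"offset":[0,-2.5,-15],"delta_rot":[0,0,0],"jaw":0}

```text
time: 9.68
position: [0.4469, 0.0401, 0.2759]
tool_rot: [0.767, 0.642, -0.0, -0.0]
ft_force: [0.1, -0.2, -0.2]
grip_width: 0.0001
```

Emit:
drive_tool:
  plan:
    - {"offset":[0,0,-1],"delta_rot":[0,0,0],"jaw":0}
    - {"offset":[0,0,-2],"delta_rot":[0,0,0],"jaw":0}
    - {"offset":[0,0,-2],"delta_rot":[0,0,0],"jaw":0}
    - {"offset":[0,0,-2],"delta_rot":[0,0,0],"jaw":0}
    - {"offset":[0,0,-2],"delta_rot":[0,0,0],"jaw":0}
    - {"offset":[0,0,-2],"delta_rot":[0,0,0],"jaw":0}
    - {"offset":[0,0,-2],"delta_rot":[0,0,0],"jaw":0}
    - {"offset":[0,0,-2],"delta_rot":[0,0,0],"jaw":0}

```text
time: 10.35
position: [0.4476, 0.0399, 0.2933]
tool_rot: [0.767, 0.642, -0.001, -0.001]
ft_force: [0.2, -0.3, -0.4]
grip_width: 0.0005
```

```bash
python3 loc.py -.131 -.0515 .122; python3 - <<'E'
from h import *
b=camera("side")[120:320,200:400];save("side","s4",cv2.resize(b,None,fx=3,fy=3,interpolation=cv2.INTER_CUBIC))
b=camera("scene")[100:300,200:460];save("scene","sc4",cv2.resize(b,None,fx=3,fy=3,interpolation=cv2.INTER_CUBIC))
E
```

```text
local -0.1571 -0.0506 z 0.2933
t 10.35 pos [0.4476 0.0399 0.2933] F [ 0.2  -0.29 -0.38] grip 0.0005
off cm [-0.07  2.64 17.13] rot [-0.1   0.   -0.34]
```

View pics/s4.png

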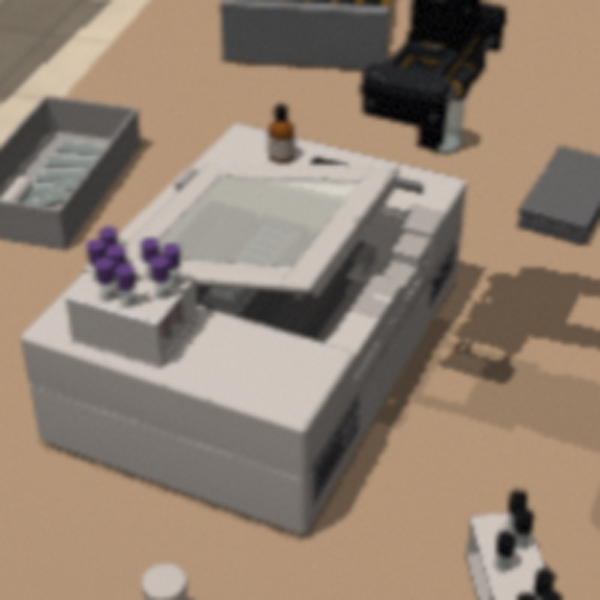

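View pics/sc4.png

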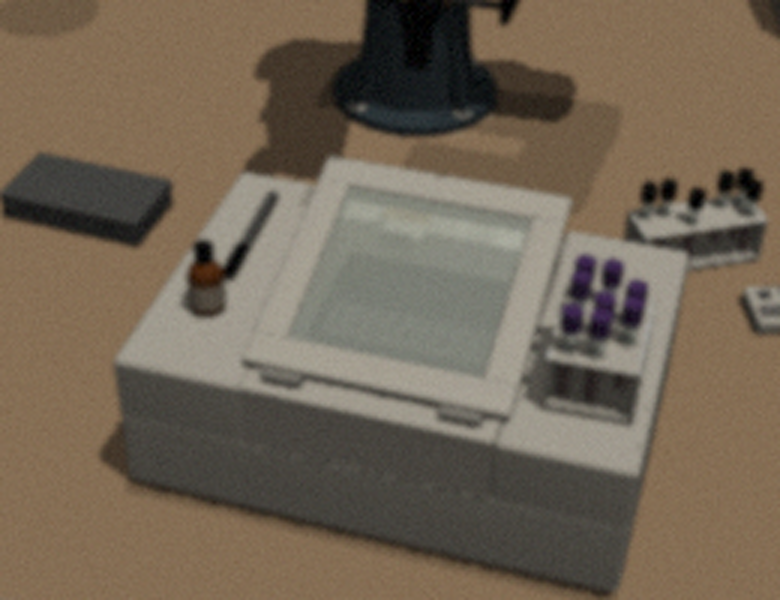

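```bash
python3 - <<'E'
from h import *
o1,d1=ray("scene",(572/3+200,198/3+100));o2,d2=ray("side",(313/3+200,285/3+120))
A=np.c_[d1,-d2];s=np.linalg.lstsq(A,o2-o1,rcond=None)[0];print(o1+d1*s[0],o2+d2*s[1])
# shift of loose things against the first pictures
a=cv2.imread("pics/side0.png");b=camera("side")[:,:,::-1];d=cv2.absdiff(a,b).max(2);cv2.imwrite("pics/diff.png",((d>35)*255).astype("uint8"))
o=get_obs();print(o["time"],o["ft_force"].round(2))
hand_in()
E
```

```text
[0.52651977 0.18892769 0.2129375 ] [0.52378385 0.18516947 0.21669553]
10.5 [ 0.25  0.64 -0.29]
the job is handed in; nothing more can be done
```

View pics/diff.png

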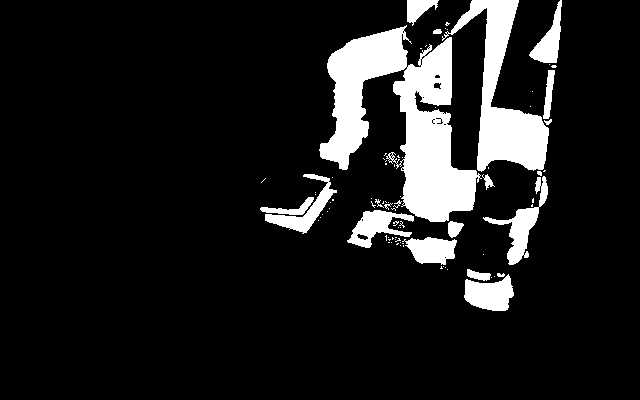

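The lid is ajar and the hand is clear; I handed the job in at 10.5 s.

- **Sweep:** I set the shut fingertips on the ledge about 15 mm from its left-hand end and swept them right with 6–8 N of contact. About 145 mm from that end the force fell to zero and the height dropped 1.5 mm. That is inside the groove, where the wrist picture had also shown it.
- **Press:** I centred the tips in the groove and pressed the key down with about 8 N. The lid came free, and I withdrew straight up and back. The rising lid may have pushed lightly on the gripper body before I withdrew: it showed part-way up in the picture then, with about 4.5 N sideways at the wrist.

**Last checks:**
- **Lid:** Two views put its front edge at about 0.213–0.217 m, which matches fully ajar (0.217).
- **Hand:** The tips are at 0.293 m with no contact force.
- **Other items:** Comparing the side picture with the first one shows changes only at the arm, its shadows and the lid. The marker, partly hidden by the lid in that view, looked unmoved in the scene picture. The jar, hidden by the hand, was not checked.

No check failed.

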